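# Put the tumbling shelf back in order

## Task

On the tumbling shelf three things stand in each other's places. Move them round (the empty rubber mat is free for parking one meanwhile) until the white barrel stands in the middle of the square tray, the amber jar in the middle of the hexagonal stand and the sieve ring lies in the middle of the round dish; lay the green pebble inside the sieve. Keep barrel and jar upright, leave the carton and the big rough stone where they are, and let go of everything.

Things in the scene. Friction and masses are not known exactly. Their poses are not given: they have to be found in the camera images.
- barrel: White rubber tumbling barrel, a closed upright cylinder 58 mm in diameter and 80 mm tall (top edge slightly bevelled, grey band near the top), about 0.35 kg. Starts upright in the round dish. Origin: centre of its underside, z up.
- jar: Squat amber glass jar with a dark metal lid: body 62 mm in diameter and straight-sided up to 30 mm, then a shoulder and a lid 50 mm in diameter, 46 mm tall in all, about 0.22 kg. Starts upright in the square tray. Origin: centre of its underside, z up.
- sieve: Chrome sieve ring lying flat: outer diameter 108 mm, wall 8 mm thick and 28 mm high, inner diameter 92 mm, dark mesh floor whose top is 3.5 mm above its underside, about 0.16 kg. Too wide for a gripper across: pinch its wall from above, one finger inside. Starts on the hexagonal stand. Origin: centre of its underside, z up.
- pebble: Green jade pebble, round and flattened, 32 mm in diameter at 10 mm up, 22 mm thick, about 30 g. Starts on the bare shelf (z = 0). Origin: centre of its underside, z up.
- square_tray: Fixed square wooden tray, 124 mm over its sides, turned up to 20 degrees; floor 4 mm above the shelf, 116 mm clear inside, lip up to 8 mm above the shelf. The barrel's place. Origin: centre of its underside, z up.
- hex_stand: Fixed hexagonal grey plastic stand, 140 mm across its flats; floor 4 mm above the shelf, 132 mm clear across the flats, lip up to 8 mm above the shelf. The jar's place. Origin: centre of its underside, z up.
- round_dish: Fixed round dark steel dish, 148 mm in diameter; floor 4 mm above the shelf, 140 mm clear inside, lip up to 8 mm above the shelf. The sieve's place. Origin: centre of its underside, z up.
- rubber_mat: Fixed black rubber mat, 150 x 120 mm, 4 mm thick, no lip, empty at the start: a free spot to park a thing. Origin: centre of its underside, z up, x along the 150 mm side.
- carton: Bystander: closed plain cardboard carton 65 x 48 mm, 60 mm tall, loose, to be left alone. Origin: centre of its underside.
- rough_stone: Bystander: grey rough stone lump, 62 mm across, 39 mm tall, loose, to be left alone. Origin: centre of its underside.
Things that resemble listed ones, but are neither listed nor needed, are in the scene too. Leave any purple or red look-alike of the square_tray alone. What is shaped like the barrel but yellow is not meant.

How it is judged:
By the outcome, as a careful person would: the job done as asked, in the order asked, and still so for the second after the job is handed in, with the robot touching nothing.
It also fails if it takes over 109 s, if anything falls off the work surface, if the arm or the gripper's body presses on something with over 40 N, if the wrist force passes 120 N, or if a joint passes its speed limit or range.

## Robot

A 6-joint arm with a two-finger parallel gripper is mounted at the origin on the work surface. World frame = base frame: x ahead of the robot, y to its left, z up, the work surface at z = 0. Lengths are in m, angles in rad, forces in N, time in s.
With the tool pointing down it reaches from about 0.375 to 0.975 m from the base axis. Payload 3.8 kg.
Tool frame: the origin (TCP) lies at the very end of the fingers, on their centre line; the grasp point (between the pads) lies 19 mm behind it; z points along the fingers, x is the direction in which the jaws open and shut, and the axes are right-handed (so a half turn about z gives the same grasp; the last joint's range is limited). The gripper opens to 88 mm and grips with 3 to 60 N. Pads are 18 mm wide; open, the fingers measure 123 mm over their backs; the gripper's body (75 mm by 187 mm) begins 45 mm behind the grasp point.
Start: joints at [1.176, 0.264, 1.604, -0, 1.274, -0.037], TCP at [0.236, 0.632, 0.239] pointing down, gripper open.
Joint ranges: [-2.63, 2.63], [-0.94, 2.18], [0.31, 2.57], [-1.31, 4.45], [0, 2.66], [-2.55, 2.55]. Speed limits (rad/s): [2.57, 2.57, 3.14, 3.14, 3.14, 3.14].

## Interface

Orientations are given as [roll, pitch, yaw] about the fixed x, y, z axes, in that order (R = Rz(yaw) Ry(pitch) Rx(roll)).
In Python, from cell import observe, snapshot, finish_job gives the robot as it stands.
- The arm moves only by the tool move_arm, never from a script. Its arguments are lists of equal length, an entry for each row: "translation": the shift along the tool's x, y, z in mm, a list of three; "rot": the turn, a rotation vector about the tool's x, y, z in degrees, a list of three; "claw": the finger opening in mm, from 0 to 88.1. In form: {"translation": [[dx, dy, dz], ...], "rot": [[rx, ry, rz], ...], "claw": [claw, ...]}. A call has 1 to 12 rows; each row shifts and turns the commanded pose from where the row before left it, along the tool's axes as they then stand; what a row does not reach is not made up. A row lasts 1/12 s, in which the tool goes at most 41.7 mm and 7.16 degrees, less where a joint would pass 70% of its speed; a pose out of reach is approached as far as the arm can. A call is refused whole if a number of a shift passes 41.7 or a number of a turn 7.16, either way. A call with a gripper value outside its range is refused whole. The fingers move at their own pace and stop on an object; "grip_force" is the grip in N (left out, the last holds). Time passes only in rows, so rows that do not move let the fingers close. It gives the time, the measured TCP pose, the force and the opening at its end, in the units of the state.
- observe(): the state, without advancing time (a new reading comes with each control period).
- snapshot(name): name is "scene" or "side" or "wrist"; returns a dict with "frame" (400x640x3 uint8, red, green, blue), "range_z" (400x640 float32, m along the optical axis (not along the pixel's ray), 0 where there is no reading), "fx", "fy", "cx", "cy" (pixels), "dist" ([k1, k2, p1, p2, k3] as OpenCV has them; the pictures are not rectified), "eye" and "orientation" of the camera in the world; the wrist camera has in their place "hand_eye" (4x4, takes a point from camera to tool coordinates, whose origin is the TCP and whose axes are the tool frame's). Camera axes: x right, y up, looking along -z (the intrinsics and any distortion apply to the point x, -y, -z); pixel columns grow to the right and rows downward; lengths in m; the calibration is good to about 2 mm. A picture is of the moment at which its call begins: read the wrist's pose just before it.
- finish_job(): hands the job in, once; it reports no verdict.
The state is a dict: "clock": time; "joint_positions": joint angles; "dq": joint speeds; "effort": joint torques, N m; "tcp_pos": TCP position; "ee_rot": TCP orientation; "wrist_force": force on the tool from outside, world axes, zero at the start; "wrist_torque": the same for the moment, N m; "width": finger opening in m.
Only numpy, scipy, OpenCV 4.12 (cv2) and the standard library are available. Lean on these libraries where they do the work, as an engineer would, in place of code of your own. Each camera call takes 0.05 s, during which the arm holds its last target. There are 200 camera calls.

## Working session

There is one attempt and no reset: what is moved stays moved. The work goes in short steps, Python scripts to look and compute and a tool call to move; the robot and the scene stay as the last step left them, time stands still between calls to the robot, and variables do not carry over. Pictures are saved under pics/ and viewed, about 12 in all and at most 16, crops included, and the job is handed in when it is done.

Besides the shell and the picture viewer there is one more tool, called after ">>>" as name(argument=value, ...) on one line, values as JSON. move_arm: Moves the arm, as the interface text tells. Its arguments: {"type":"object","properties":{"translation":{"type":"array","items":{"type":"array","items":{"type":"number"}}},"rot":{"type":"array","items":{"type":"array","items":{"type":"number"}}},"claw":{"type":"array","items":{"type":"number"}},"grip_force":{"type":"number"}},"required":["translation","rot","claw"]}

```bash
mkdir -p pics; ls; python3 - <<'E'
from cell import observe, snapshot
import cv2,numpy as np
print(observe())
for n in("scene","side"):
    s=snapshot(n); np.savez(f'pics/{n}0.npz',**{k:np.array(v) for k,v in s.items()})
    cv2.imwrite(f'pics/{n}0.png',s['frame'][:,:,::-1]); print(n,s['fx'],s['fy'],s['cx'],s['cy'],s['dist'],s['eye'],s['orientation'])
E
```

```text
pics
{'clock': 0.0, 'joint_positions': array([ 1.17612619e+00,  2.64721082e-01,  1.60535352e+00, -3.77945818e-06,
        1.27371157e+00, -3.69020662e-02]), 'dq': array([ 0.00028927, -0.00080051, -0.00170188, -0.00195388,  0.00046319,
        0.00091361]), 'effort': array([ 1.95084949e-04, -5.02104771e+01, -3.56879032e+01,  7.27867917e-02,
        2.95450632e-02, -1.38428018e-04]), 'tcp_pos': array([0.23610653, 0.63160444, 0.23742069]), 'ee_rot': array([-3.14151534e+00,  2.19215131e-03,  1.21302945e+00]), 'wrist_force': array([ 0.07209487,  0.0547005 , -0.39829925]), 'wrist_torque': array([-0.00670367,  0.02676265,  0.01618613]), 'width': 0.08815499985515943}
scene 463.8049069924306 463.8049069924306 314.3686554104232 198.9100194769264 [0.02338142 0.         0.         0.         0.        ] [ 0.83179239 -0.58765095  1.22830264] [ 0.59282313 -0.00285638  0.47234651]
side 395.0950357300383 395.0950357300383 321.935777820201 207.93022011376164 [0.01506523 0.         0.         0.         0.        ] [ 0.05799845 -0.65090656  0.87250688] [ 0.80423145  0.00921021 -0.50009814]
```

View pics/scene0.png

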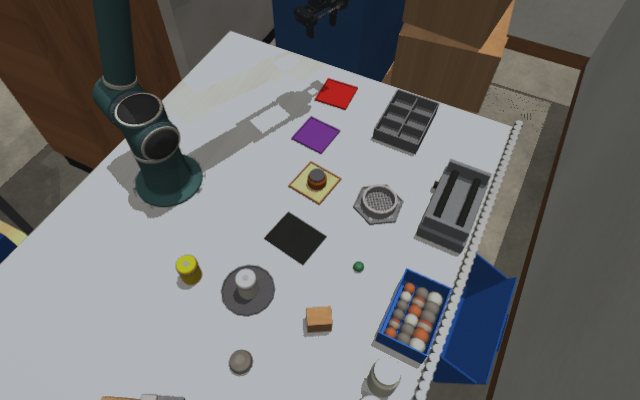

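View pics/side0.png

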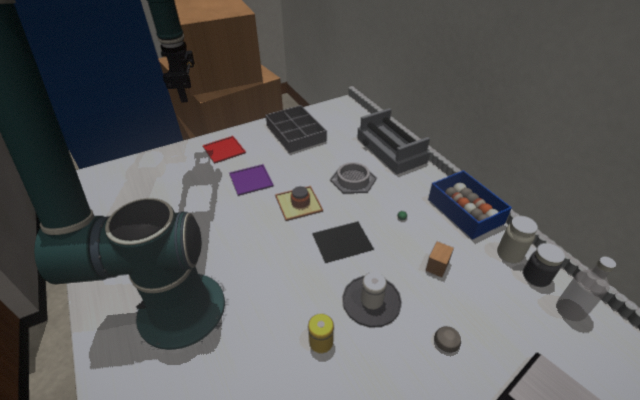

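The scene view shows these candidates:
- **Barrel:** white at (246,283) in the round dish. The yellow one at (188,269) is a decoy.
- **Tray:** wooden at (315,182) with the jar at (317,179). The purple (316,135) and red (336,94) ones are decoys.
- **Sieve on the hex stand:** (379,202).
- **Pebble:** (359,266).
- **Mat:** (295,237).
- **Leave alone:** carton (319,319) and stone (241,361).

```bash
cat > h.py <<'E'
import numpy as np,cv2
from scipy.spatial.transform import Rotation as R
from cell import observe,snapshot
def cam(s,st=None):
    K=np.array([[s['fx'],0,s['cx']],[0,s['fy'],s['cy']],[0,0,1]]);D=np.array(s['dist'],float)
    if 'eye' in s: T=np.eye(4);T[:3,:3]=R.from_euler('xyz',s['orientation']).as_matrix();T[:3,3]=s['eye']
    else:
        W=np.eye(4);W[:3,:3]=R.from_euler('xyz',st['ee_rot']).as_matrix();W[:3,3]=st['tcp_pos'];T=W@np.array(s['hand_eye'])
    return K,D,T
def ray(px,K,D,T):
    p=cv2.undistortPoints(np.array(px,np.float64).reshape(-1,1,2),K,D)[:,0]
    return np.c_[p[:,0],-p[:,1],-np.ones(len(p))]@T[:3,:3].T
def onz(px,z,c):
    d=ray(px,*c);o=c[2][:3,3];return o+d*((z-o[2])/d[:,2])[:,None]
def cloud(s,c):
    v,u=np.mgrid[:400,:640];d=ray(np.c_[u.ravel(),v.ravel()],*c)
    return (c[2][:3,3]+d*s['range_z'].reshape(-1,1)).reshape(400,640,3)
def take(n,save=None):
    st=observe();s=snapshot(n)
    if save: cv2.imwrite(f'pics/{save}.png',s['frame'][:,:,::-1])
    return s,cam(s,st),st
E
python3 - <<'E'
from h import *
for n in('scene','side'):
    s=dict(np.load(f'pics/{n}0.npz'));c=cam(s);P=cloud(s,c)
    seeds={'scene':dict(tray=(300,185),jar=(317,176),sieve=(379,190),dish=(262,300),barrel=(246,275),yellow=(187,262),pebble=(359,265),mat=(295,237),carton=(319,313),stone=(241,359)),
     'side':dict(tray=(287,207),jar=(300,190),dish=(390,305),barrel=(374,278),yellow=(321,322),pebble=(403,214),mat=(343,241),carton=(440,250),stone=(448,338))}[n]
    for k,(u,v) in seeds.items(): print(n,k,P[v,u].round(3))
    # top surfaces by height clusters
    z=P[...,2]; ok=(s['range_z']>0)&(P[...,0]>.3)&(P[...,0]<1)&(abs(P[...,1])<.6)
    m=(ok&(z>.012)&(z<.12)).astype(np.uint8)
    k,l,st,ce=cv2.connectedComponentsWithStats(m)
    for i in range(1,k):
        if st[i,4]>40:
            q=P[l==i];t=q[q[:,2]>q[:,2].max()-.012];print(n,ce[i].round(),st[i,4],'top',q[:,2].max().round(3),'bbox',q.min(0).round(3),q.max(0).round(3),'topmid',((t.min(0)+t.max(0))/2).round(3))
    hsv=cv2.cvtColor(s['frame'],cv2.COLOR_RGB2HSV)
    m=((hsv[...,2]<75)&ok&(abs(z)<.012)).astype(np.uint8)
    k,l,st,ce=cv2.connectedComponentsWithStats(m)
    for i in range(1,k):
        if st[i,4]>300:
            pts=np.argwhere(l==i)[:,::-1].astype(float);w=onz(pts,.004,c)[:,:2].astype(np.float32);print(n,'dark',ce[i].round(),cv2.minAreaRect(w*1000))
E
```

```text
scene tray [0.395 0.173 0.008]
scene jar [0.442 0.201 0.052]
scene sieve [0.63  0.271 0.009]
scene dish [ 0.483 -0.218  0.001]
scene barrel [ 0.432 -0.201  0.083]
scene yellow [ 0.268 -0.241  0.08 ]
scene pebble [ 0.682 -0.007  0.021]
scene mat [ 0.472 -0.004  0.008]
scene carton [ 0.65  -0.198  0.06 ]
scene stone [ 0.527 -0.386  0.039]
scene [399. 131.] 915 top 0.056 bbox [0.519 0.464 0.012] [0.68  0.6   0.056] topmid [0.6   0.533 0.05 ]
scene [434. 301.] 6095 top 0.076 bbox [ 0.806 -0.272  0.012] [0.968 0.598 0.076] topmid [ 0.87  -0.079  0.07 ]
scene [454. 205.] 3986 top 0.107 bbox [0.778 0.166 0.012] [0.93  0.427 0.107] topmid [0.86  0.302 0.101]
scene [317. 178.] 324 top 0.057 bbox [0.398 0.177 0.012] [0.468 0.234 0.057] topmid [0.437 0.208 0.051]
scene [379. 200.] 457 top 0.039 bbox [0.593 0.172 0.012] [0.702 0.281 0.039] topmid [0.647 0.227 0.033]
scene [358. 265.] 81 top 0.026 bbox [ 0.666 -0.02   0.013] [0.695 0.01  0.026] topmid [ 0.68  -0.006  0.021]
scene [247. 283.] 568 top 0.091 bbox [ 0.406 -0.241  0.012] [ 0.465 -0.179  0.091] topmid [ 0.434 -0.209  0.085]
scene [319.
[... 1500 characters left out ...]
7]
side [440. 257.] 589 top 0.063 bbox [ 0.612 -0.245  0.012] [ 0.692 -0.174  0.063] topmid [ 0.653 -0.209  0.057]
side [373. 289.] 766 top 0.088 bbox [ 0.403 -0.244  0.012] [ 0.461 -0.184  0.088] topmid [ 0.432 -0.212  0.083]
side [448. 339.] 530 top 0.041 bbox [ 0.49  -0.421  0.012] [ 0.548 -0.362  0.041] topmid [ 0.521 -0.391  0.035]
side [538. 381.] 2155 top 0.04 bbox [ 0.515 -0.6    0.023] [ 0.68  -0.512  0.04 ] topmid [ 0.599 -0.556  0.034]
side dark [342. 242.] ((467.928466796875, -6.398124694824219), (116.74535369873047, 145.22390747070312), 80.76039123535156)
side dark [377. 308.] ((426.5304260253906, -225.43939208984375), (122.98880004882812, 145.60667419433594), 68.55414581298828)
```

>>> move_arm(translation=[[0,0,0],[0,0,0],[0,0,0]], rot=[[0,0,-6.8],[0,0,-6.8],[0,0,-6.9]], claw=[88,88,88])

```text
clock: 0.35
tcp_pos: [0.2362, 0.6319, 0.2379]
ee_rot: [-3.141, 0.001, 1.577]
wrist_force: [-1.1, -0.5, 0.0]
width: 0.0882
```

>>> move_arm(translation=[[-35.5,16.7,0],[-35.5,16.7,0],[-35.5,16.7,0],[-35.5,16.7,0],[-35.5,16.7,0],[-35.5,16.7,0],[-35.5,16.7,0],[-35.5,16.7,0],[-35.5,16.7,0],[-35.5,16.7,0],[-35.5,16.7,0],[0,0,0]], rot=[[0,0,0],[0,0,0],[0,0,0],[0,0,0],[0,0,0],[0,0,0],[0,0,0],[0,0,0],[0,0,0],[0,0,0],[0,0,0],[0,0,0]], claw=[88,88,88,88,88,88,88,88,88,88,88,88])

```text
clock: 1.35
tcp_pos: [0.422, 0.2362, 0.2384]
ee_rot: [3.141, 0.003, 1.565]
wrist_force: [0.0, 0.3, 0.1]
width: 0.088
```

```bash
python3 - <<'E'
from h import *
s,c,st=take('wrist','w1');print(st['tcp_pos'],st['ee_rot'],s['hand_eye'],s['fx'])
E
```

```text
[0.42204199 0.23621051 0.23837725] [3.14073093 0.00319494 1.5651893 ] [[ 9.99999766e-01  5.82594637e-04 -3.57701054e-04 -3.29021151e-04]
 [ 4.45636712e-04 -9.52293462e-01 -3.05183490e-01 -7.98256182e-02]
 [-5.18434640e-04  3.05183260e-01 -9.52293499e-01 -1.45911206e-01]
 [ 0.00000000e+00  0.00000000e+00  0.00000000e+00  1.00000000e+00]] 338.3112951791994
```

View pics/w1.png

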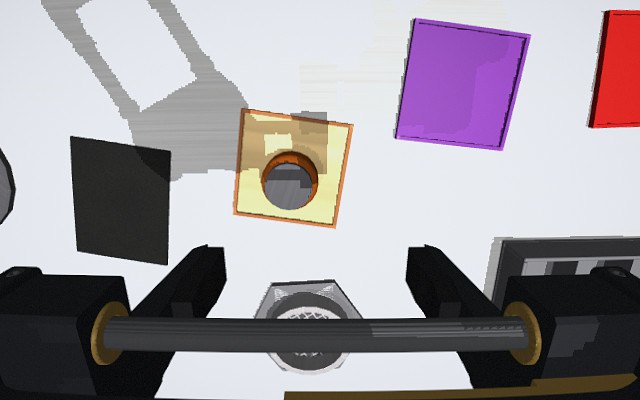

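The wrist view shows the wooden tray at (293,168) with the jar at (289,185), and the empty mat at (120,200). The purple tray sits up at (463,84). The fingers and bar hide everything below about row 250.

```bash
cat >> h.py <<'E'
def rect(mask,z,c,mina=1500):
    mask=cv2.morphologyEx(mask.astype(np.uint8),cv2.MORPH_OPEN,np.ones((3,3)))
    cs,_=cv2.findContours(mask,cv2.RETR_EXTERNAL,cv2.CHAIN_APPROX_NONE)
    for k in cs:
        if cv2.contourArea(k)>mina:
            w=onz(k[:,0].astype(float),z,c)[:,:2]*1000
            r=cv2.minAreaRect(w.astype(np.float32));e=cv2.minEnclosingCircle(w.astype(np.float32))
            print(k[:,0].mean(0).round(),'rect',np.round(r[0],1),np.round(r[1],1),round(r[2],1),'circ',np.round(e[0],1),round(e[1],1))
E
python3 - <<'E'
from h import *
s,c,st=take('wrist');hsv=cv2.cvtColor(s['frame'],cv2.COLOR_RGB2HSV);P=cloud(s,c)
m=(hsv[...,0]<32)&(hsv[...,1]>60)&(hsv[...,2]>60); m[250:]=0; print('tray');rect(m,.008,c)
m=(hsv[...,2]<60);m[262:]=0;m[:,180:]=0;print('mat');rect(m,.004,c)
z=P[...,2];print('jar');m=(z>.040)&(z<.07)&(s['range_z']>0);m[250:]=0;rect(m,.050,c,500)
E
```

```text
tray
[287. 168.] rect [428.2 206.1] [124.2 124.4] 81.3 circ [427.6 206.2] 86.6
[614.  75.] rect [315.6 575. ] [124.1  68.7] 3.5 circ [315.4 578.3] 68.9
mat
[118. 199.] rect [467.8  -1.5] [118.9 148.6] 80.5 circ [467.2  -1.2] 93.9
jar
[285. 187.] rect [434.2 206.4] [48.4 50.1] 89.3 circ [434.3 207. ] 25.5
```

>>> move_arm(translation=[[-40.7,1.1,0],[-40.7,1.1,0],[-40.7,1.1,0],[-40.7,1.1,0],[-40.7,1.1,0],[-40.7,1.1,0],[-40.7,1.1,0],[-40.7,1.1,0],[-40.7,1.1,0],[-40.7,1.1,0],[-40.7,1.1,0],[0,0,0]], rot=[[0,0,0],[0,0,0],[0,0,0],[0,0,0],[0,0,0],[0,0,0],[0,0,0],[0,0,0],[0,0,0],[0,0,0],[0,0,0],[0,0,0]], claw=[88,88,88,88,88,88,88,88,88,88,88,88])

```text
clock: 2.45
tcp_pos: [0.433, -0.2106, 0.2388]
ee_rot: [3.141, 0.003, 1.568]
wrist_force: [0.5, 0.1, 0.4]
width: 0.0877
```

```bash
python3 - <<'E'
from h import *
s,c,st=take('wrist','w2');print(st['tcp_pos'],st['ee_rot']);P=cloud(s,c);z=P[...,2]
m=(z>.07)&(z<.1)&(s['range_z']>0);m[260:]=0;rect(m,.084,c,500)
E
```

```text
[ 0.43297124 -0.2105505   0.23876509] [3.14107585e+00 2.88455006e-03 1.56763238e+00]
[316. 179.] rect [ 430.3 -211.4] [58.7 55.9] 1.3 circ [ 430.4 -211.1] 29.4
[272.   7.] rect [ 288.7 -246.1] [47.3 14.1] 89.3 circ [ 282.4 -246. ] 23.7
```

View pics/w2.png

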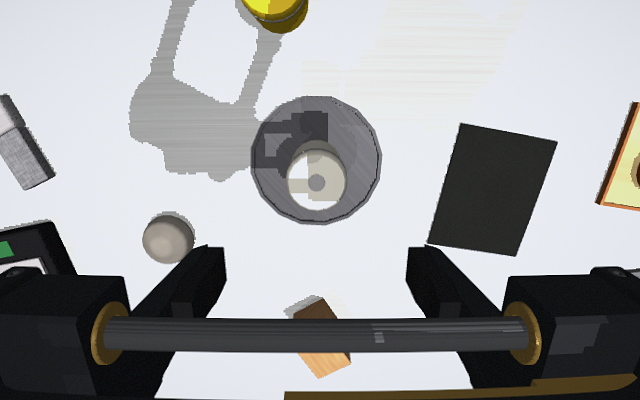

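```bash
python3 - <<'E'
from h import *
s,c,st=take('wrist');f=s['frame'].astype(int);
hsv=cv2.cvtColor(s['frame'],cv2.COLOR_RGB2HSV)
m=(hsv[...,2]<215);m[240:]=0;m[:,:255]=0;m[:,400:]=0;m[:60]=0
for t in(110,140,170):
    print(t);rect((hsv[...,2]<t)&m,.008,c)
E
```

```text
110
[293. 142.] rect [ 408.4 -236.1] [66.5 92.5] 15.5 circ [ 411.5 -232. ] 50.5
140
[313. 158.] rect [ 430.5 -207. ] [138.6 148.4] 86.8 circ [ 430.3 -211.1] 75.3
170
[313. 159.] rect [ 430.6 -207. ] [138.8 148.6] 86.8 circ [ 430.3 -211.4] 75.8
```

>>> move_arm(translation=[[0,-1.8,39.8],[0,0,39.8],[0,0,39.8],[0,0,39.8],[0,0,39.8],[0,0,0],[0,0,0],[0,0,0],[0,0,0],[0,0,0],[0,0,0],[0,0,0]], rot=[[0,0,0],[0,0,0],[0,0,0],[0,0,0],[0,0,0],[0,0,0],[0,0,0],[0,0,0],[0,0,0],[0,0,0],[0,0,0],[0,0,0]], claw=[88,88,88,88,88,88,50,50,50,50,50,50], grip_force=25)

```text
clock: 3.55
tcp_pos: [0.433, -0.2077, 0.0428]
ee_rot: [3.136, 0.004, 1.571]
wrist_force: [-0.3, -1.7, 7.5]
width: 0.0566
```

>>> move_arm(translation=[[0,0,-30],[0,0,-30],[34.8,5.9,0],[34.8,5.9,0],[34.8,5.9,0],[34.8,5.9,0],[34.8,5.9,0],[34.8,5.9,0],[0,0,0],[0,0,0]], rot=[[0,0,0],[0,0,0],[0,0,0],[0,0,0],[0,0,0],[0,0,0],[0,0,0],[0,0,0],[0,0,0],[0,0,0]], claw=[50,50,50,50,50,50,50,50,50,50])

```text
clock: 4.38
tcp_pos: [0.4653, 0.0045, 0.0998]
ee_rot: [-3.141, -0.0, 1.575]
wrist_force: [-0.2, -0.8, -5.2]
width: 0.0569
```

>>> move_arm(translation=[[0,0,29],[0,0,20],[0,0,9],[0,0,0],[0,0,0]], rot=[[0,0,0],[0,0,0],[0,0,0],[0,0,0],[0,0,0]], claw=[50,50,50,50,50])

```text
clock: 4.8
tcp_pos: [0.4654, 0.0018, 0.0416]
ee_rot: [-3.141, 0.0, 1.569]
wrist_force: [-0.2, -0.3, -3.5]
width: 0.0567
```

>>> move_arm(translation=[[0,0,1.5],[0,0,0]], rot=[[0,0,0],[0,0,0]], claw=[50,50])

```text
clock: 4.97
tcp_pos: [0.466, 0.0022, 0.0404]
ee_rot: [3.141, 0.0, 1.57]
wrist_force: [0.2, 0.1, -4.1]
width: 0.057
```

>>> move_arm(translation=[[0,0,1],[0,0,0]], rot=[[0,0,0],[0,0,0]], claw=[50,50])

```text
clock: 5.13
tcp_pos: [0.4662, 0.0023, 0.0403]
ee_rot: [3.141, 0.001, 1.571]
wrist_force: [-2.9, -2.0, 3.9]
width: 0.0569
```

>>> move_arm(translation=[[0,0,0],[0,0,0],[0,0,0],[0,0,-20],[0,0,-40],[0,0,-40],[0,0,-40],[0,0,-40],[0,0,-20],[0,0,0]], rot=[[0,0,0],[0,0,0],[0,0,0],[0,0,0],[0,0,0],[0,0,0],[0,0,0],[0,0,0],[0,0,0],[0,0,0]], claw=[88,88,88,88,88,88,88,88,88,88])

```text
clock: 5.97
tcp_pos: [0.4697, 0.0028, 0.246]
ee_rot: [3.129, 0.0, 1.571]
wrist_force: [-0.1, 0.3, -0.1]
width: 0.0878
```

>>> move_arm(translation=[[28.5,25.5,0],[28.5,25.5,0],[28.5,25.5,0],[28.5,25.5,0],[28.5,25.5,0],[28.5,25.5,0],[28.5,25.5,0],[0,0,0],[0,0,0]], rot=[[0,0,0],[0,0,0],[0,0,0],[0,0,0],[0,0,0],[0,0,0],[0,0,0],[0,0,0],[0,0,0]], claw=[88,88,88,88,88,88,88,88,88])

```text
clock: 6.72
tcp_pos: [0.6441, 0.2037, 0.2362]
ee_rot: [-3.138, 0.001, 1.573]
wrist_force: [-0.2, 0.6, -0.4]
width: 0.0878
```

```bash
python3 - <<'E'
from h import *
s,c,st=take('wrist','w3');print(st['tcp_pos'],st['ee_rot']);P=cloud(s,c);z=P[...,2]
m=(z>.022)&(z<.045)&(s['range_z']>0);m[250:]=0;rect(m,.032,c,300)
s,c,st=take('scene','s1');P=cloud(s,c);z=P[...,2]
hsv=cv2.cvtColor(s['frame'],cv2.COLOR_RGB2HSV)
m=hsv[...,2]<165;mm=np.zeros_like(m);mm[255:330,205:290]=1
print('dish scene');rect(m&mm,.008,c)
E
```

```text
[0.6441335  0.20365456 0.23620829] [-3.13785152e+00  1.07760036e-03  1.57307696e+00]
[335. 171.] rect [645.9 225.3] [106.4 107.5] 0.1 circ [645.9 224.8] 54.7
[618. 149.] rect [614.3 515.5] [154.7  83.6] 15.6 circ [609.5 533.1] 80.8
[570. 127.] rect [600.1 471.4] [ 18.5 162.3] 89.9 circ [600.1 478.5] 81.1
[119.  11.] rect [487.6  15.3] [12.8 38.9] 30.6 circ [485.5  14.1] 19.6
dish scene
[248. 290.] rect [ 433.8 -212.1] [149.3 151.6] 27.1 circ [ 433.6 -210.8] 77.8
```

View pics/w3.png

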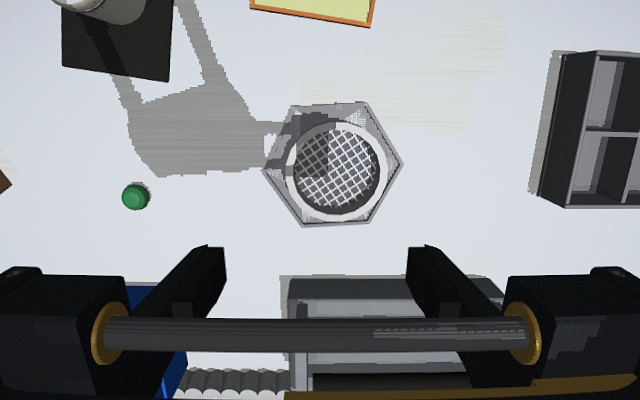

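>>> move_arm(translation=[[-28.7,2,0],[0,0,36],[0,0,36],[0,0,36],[0,0,36],[0,0,36],[0,0,0],[0,0,0],[0,0,0]], rot=[[0,0,0],[0,0,0],[0,0,0],[0,0,0],[0,0,0],[0,0,0],[0,0,0],[0,0,0],[0,0,0]], claw=[40,40,40,40,40,40,40,40,40])

```text
clock: 7.57
tcp_pos: [0.6471, 0.1731, 0.0615]
ee_rot: [3.139, -0.0, 1.57]
wrist_force: [0.9, 0.2, 1.0]
width: 0.04
```

```bash
python3 - <<'E'
from h import *
print(observe()['tcp_pos'])
# hex corners from w3
s=snapshot('wrist');st=dict(tcp_pos=[.6441335,.20365456,.23620829],ee_rot=[-3.13785152,.00107760036,1.57307696]);c=cam(s,st)
px=[(262,167),(293,104),(367,101),(403,163),(370,222),(304,226)]
w=onz(px,.008,c)[:,:2];print(w.round(4),w.mean(0),((w[:3]+w[3:])/2).round(4))
E
```

```text
[0.64713205 0.17313389 0.06147389]
[[0.6445 0.1427]
 [0.5757 0.1789]
 [0.5724 0.258 ]
 [0.6395 0.3017]
 [0.7107 0.2679]
 [0.7159 0.1895]] [0.64313403 0.22311882] [[0.642  0.2222]
 [0.6432 0.2234]
 [0.6442 0.2238]]
```

>>> move_arm(translation=[[2,-1,20],[0,0,20],[0,0,5],[0,0,0],[0,0,0]], rot=[[0,0,0],[0,0,0],[0,0,0],[0,0,0],[0,0,0]], claw=[40,40,40,40,40])

```text
clock: 8.03
tcp_pos: [0.6466, 0.1759, 0.0163]
ee_rot: [3.139, -0.001, 1.571]
wrist_force: [0.5, 0.0, 0.5]
width: 0.0401
```

>>> move_arm(translation=[[0,0,4],[0,0,0],[0,0,0]], rot=[[0,0,0],[0,0,0],[0,0,0]], claw=[40,40,40])

```text
clock: 8.28
tcp_pos: [0.6459, 0.1758, 0.0111]
ee_rot: [3.14, -0.0, 1.571]
wrist_force: [-0.0, -0.0, -0.2]
width: 0.0397
```

>>> move_arm(translation=[[0,0,0],[0,0,0],[0,0,0],[0,0,0],[0,0,0],[0,0,0]], rot=[[0,0,0],[0,0,0],[0,0,0],[0,0,0],[0,0,0],[0,0,0]], claw=[3,3,3,3,3,3], grip_force=35)

```text
clock: 8.78
tcp_pos: [0.6453, 0.1756, 0.0102]
ee_rot: [-3.141, 0.0, 1.571]
wrist_force: [0.3, -0.1, 1.5]
width: 0.0078
```

>>> move_arm(translation=[[0,0,-15],[0,0,-35],[0,0,-35],[0,0,-25],[0,0,0]], rot=[[0,0,0],[0,0,0],[0,0,0],[0,0,0],[0,0,0]], claw=[3,3,3,3,3])

```text
clock: 9.2
tcp_pos: [0.6499, 0.1767, 0.1287]
ee_rot: [3.129, -0.003, 1.571]
wrist_force: [1.2, 0.3, 0.1]
width: 0.0076
```

>>> move_arm(translation=[[-36.5,-17.9,0],[-36.5,-17.9,0],[-36.5,-17.9,0],[-36.5,-17.9,0],[-36.5,-17.9,0],[-36.5,-17.9,0],[-36.5,-17.9,0],[-36.5,-17.9,0],[-36.5,-17.9,0],[-36.5,-17.9,0],[-36.5,-17.9,0],[-36.5,-17.9,0]], rot=[[0,0,0],[0,0,0],[0,0,0],[0,0,0],[0,0,0],[0,0,0],[0,0,0],[0,0,0],[0,0,0],[0,0,0],[0,0,0],[0,0,0]], claw=[3,3,3,3,3,3,3,3,3,3,3,3])

```text
clock: 10.2
tcp_pos: [0.4287, -0.2635, 0.1198]
ee_rot: [-3.141, -0.0, 1.571]
wrist_force: [0.5, -0.5, -0.8]
width: 0.0081
```

>>> move_arm(translation=[[0,0,0],[0,0,0],[0,0,0]], rot=[[0,0,0],[0,0,0],[0,0,0]], claw=[3,3,3])

```text
clock: 10.45
tcp_pos: [0.4299, -0.262, 0.1197]
ee_rot: [-3.141, -0.001, 1.569]
wrist_force: [1.4, 0.2, -1.8]
width: 0.0077
```

```bash
python3 - <<'E'
from h import *
s,c,st=take('wrist','w4');print(st['tcp_pos'],st['ee_rot'],st['width'])
hsv=cv2.cvtColor(s['frame'],cv2.COLOR_RGB2HSV)
E
```

```text
[ 0.42993786 -0.26199733  0.11972723] [-3.14091352e+00 -1.13714890e-03  1.56927890e+00] 0.007669480636595554
```

View pics/w4.png

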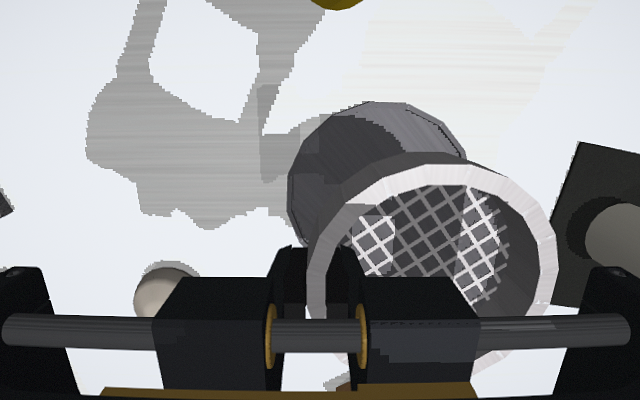

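```bash
python3 - <<'E'
from h import *
from scipy.optimize import least_squares
s=snapshot('wrist');st=observe();c=cam(s,st);print(st['tcp_pos'])
px=[(288,190),(290,172),(305,141),(335,114),(372,101),(408,103),(447,128),(465,154)]
w=onz(px,.008,c)[:,:2]*1000
r=least_squares(lambda p:np.hypot(*(w-p).T)-74,[431,-212]);print('dish',r.x,r.fun.round(1))
# sieve outer rim at its top z = tcp-? (top ~ tcp+.021)
q=onz([(310,270),(318,235),(340,197),(370,174),(420,164),(470,166),(515,183),(543,215),(556,250),(557,280)],st['tcp_pos'][2]+.0212,c)[:,:2]*1000
r=least_squares(lambda p:np.hypot(*(q-p[:2]).T)-p[2],[431,-212,54]);print('sieve',r.x,r.fun.round(1))
E
```

```text
[ 0.43066626 -0.26105293  0.11980858]
dish [ 430.76532824 -210.12591547] [-0.8 -0.1 -0.1  0.1  0.4  0.6 -1.  -0.4]
sieve [ 429.38106018 -212.06504945   54.28746554] [-2.  -0.4  2.   2.4 -0.6 -1.4 -0.7 -0.9  0.1  1.5]
```

>>> move_arm(translation=[[1,1,35],[0,0,35],[0,0,28],[0,0,8],[0,0,0],[0,0,0]], rot=[[0,0,0],[0,0,0],[0,0,0],[0,0,0],[0,0,0],[0,0,0]], claw=[3,3,3,3,3,3])

```text
clock: 11.05
tcp_pos: [0.4322, -0.2604, 0.0144]
ee_rot: [-3.141, -0.0, 1.573]
wrist_force: [-0.4, 0.1, -2.2]
width: 0.0078
```

>>> move_arm(translation=[[0,0,1.5],[0,0,0],[0,0,0]], rot=[[0,0,0],[0,0,0],[0,0,0]], claw=[3,3,3])

```text
clock: 11.3
tcp_pos: [0.4325, -0.2618, 0.0139]
ee_rot: [3.14, 0.001, 1.571]
wrist_force: [-0.5, -0.0, -1.8]
width: 0.0077
```

>>> move_arm(translation=[[-1,0,2],[0,0,0],[0,0,0]], rot=[[0,0,0],[0,0,0],[0,0,0]], claw=[3,3,3])

```text
clock: 11.55
tcp_pos: [0.4315, -0.2626, 0.0109]
ee_rot: [3.141, 0.0, 1.57]
wrist_force: [-0.1, 0.1, -1.6]
width: 0.0077
```

>>> move_arm(translation=[[0,0,1.5],[0,0,0],[0,0,0]], rot=[[0,0,0],[0,0,0],[0,0,0]], claw=[3,3,3])

```text
clock: 11.8
tcp_pos: [0.4317, -0.2627, 0.0099]
ee_rot: [3.141, 0.0, 1.571]
wrist_force: [-1.7, 0.7, 5.3]
width: 0.0078
```

>>> move_arm(translation=[[0,0,0],[0,0,0],[0,0,0],[0,0,-20],[0,0,-40],[0,0,-40],[0,0,-40],[0,0,-40],[0,0,-40],[26,0,0],[26,0,0],[0,0,0]], rot=[[0,0,0],[0,0,0],[0,0,0],[0,0,0],[0,0,0],[0,0,0],[0,0,0],[0,0,0],[0,0,0],[0,0,0],[0,0,0],[0,0,0]], claw=[30,30,30,30,30,30,30,30,60,88,88,88])

```text
clock: 12.8
tcp_pos: [0.4316, -0.2077, 0.2301]
ee_rot: [3.14, -0.001, 1.572]
wrist_force: [1.0, 0.9, -0.8]
width: 0.0544
```

```bash
python3 - <<'E'
from h import *
s,c,st=take('wrist','w5');print(st['tcp_pos'],st['ee_rot']);P=cloud(s,c);z=P[...,2]
m=(z>.022)&(z<.045)&(s['range_z']>0);m[250:]=0;rect(m,.032,c,300)
hsv=cv2.cvtColor(s['frame'],cv2.COLOR_RGB2HSV)
m=(hsv[...,2]<175)|((z>.02)&(z<.045));m[245:]=0;m[:,:225]=0;m[:,400:]=0;m[:60]=0;rect(m,.008,c)
cv2.imwrite('pics/w5m.png',m.astype(np.uint8)*255)
E
```

```text
[ 0.43157545 -0.20765019  0.23012516] [ 3.13993506e+00 -1.15424408e-03  1.57213442e+00]
[ 19. 241.] rect [ 511.2 -556.1] [24.1 53.3] 1.0 circ [ 515.8 -556.3] 27.4
[158. 239.] rect [ 505.1 -386.1] [31.8 55.1] 0.5 circ [ 514.1 -386.2] 28.3
[494. 192.] rect [454.6 -15.3] [27.5 55.8] 57.5 circ [461.1  -5.2] 27.9
[310. 168.] rect [ 431. -213.] [106.4 107.9] 0.0 circ [ 431.  -213.2] 54.5
[296. 160.] rect [ 429.1 -214.2] [154.4 148.5] 41.9 circ [ 428.6 -222.5] 86.5
```

View pics/w5.png

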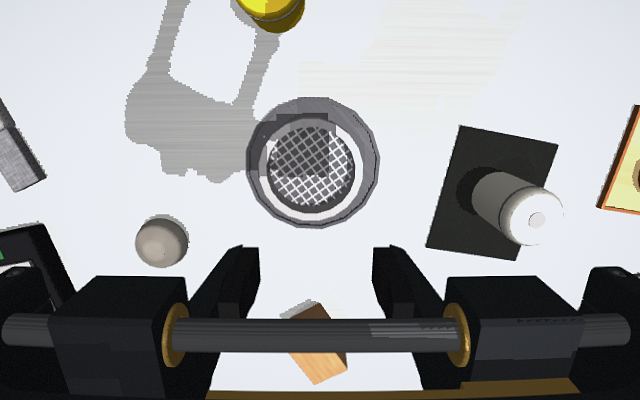

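```bash
python3 - <<'E'
from h import *
from scipy.optimize import least_squares
s,c,st=take('wrist');print(st['tcp_pos'])
px=[(246,163),(380,160),(313,97),(312,228),(270,113),(357,112),(268,212),(360,208)]
w=onz(px,.008,c)[:,:2]*1000
r=least_squares(lambda p:np.hypot(*(w-p[:2]).T)-p[2],[431,-212,74]);print('dish',r.x,r.fun.round(1))
E
```

```text
[ 0.43142546 -0.20898953  0.22948783]
dish [ 430.36751464 -212.21540327   73.93548783] [ 0.1  0.4 -0.3 -0.2 -0.8  0.9  0.9 -1. ]
```

>>> move_arm(translation=[[41,0,0],[41,0,0],[41,0,0],[41,0,0],[41,0,0],[41,0,0],[41,0,0],[41,0,0],[41,0,0],[41,0,0],[0,0,0],[0,0,0]], rot=[[0,0,0],[0,0,0],[0,0,0],[0,0,0],[0,0,0],[0,0,0],[0,0,0],[0,0,0],[0,0,0],[0,0,0],[0,0,0],[0,0,0]], claw=[88,88,88,88,88,88,88,88,88,88,88,88])

```text
clock: 13.9
tcp_pos: [0.4314, 0.201, 0.2284]
ee_rot: [-3.14, 0.001, 1.575]
wrist_force: [0.1, -1.0, 1.0]
width: 0.0882
```

```bash
python3 - <<'E'
from h import *
s,c,st=take('wrist','w6');print(st['tcp_pos'],st['ee_rot']);P=cloud(s,c);z=P[...,2]
m=(z>.042)&(z<.07)&(s['range_z']>0);m[250:]=0;rect(m,.050,c,500)
hsv=cv2.cvtColor(s['frame'],cv2.COLOR_RGB2HSV)
m=(hsv[...,0]<32)&(hsv[...,1]>60)&(hsv[...,2]>60); m[250:]=0; print('tray');rect(m,.008,c)
E
```

```text
[0.43144659 0.20097804 0.22836075] [-3.14037903e+00  1.03870196e-03  1.57509050e+00]
[136. 199.] rect [456.1  17.8] [56.3 31. ] 31.1 circ [462.6   7. ] 28.2
[322. 179.] rect [434.7 206.4] [49.9 48.6] 0.2 circ [434.5 206.6] 25.3
tray
[321. 161.] rect [428.3 206.1] [124.4 124. ] 81.4 circ [428.2 206.6] 86.9
```

>>> move_arm(translation=[[5,3,0],[0,0,40],[0,0,40],[0,0,40],[0,0,30],[0,0,0],[0,0,0],[0,0,0]], rot=[[0,0,0],[0,0,0],[0,0,0],[0,0,0],[0,0,0],[0,0,0],[0,0,0],[0,0,0]], claw=[76,76,76,76,76,76,76,76])

```text
clock: 14.62
tcp_pos: [0.4362, 0.2042, 0.0808]
ee_rot: [3.14, -0.001, 1.569]
wrist_force: [0.7, -0.9, 0.9]
width: 0.0761
```

>>> move_arm(translation=[[1.5,-1,30],[0,0,25],[0,0,12],[0,0,0],[0,0,0],[0,0,0]], rot=[[0,0,0],[0,0,0],[0,0,0],[0,0,0],[0,0,0],[0,0,0]], claw=[76,76,76,76,76,76])

```text
clock: 15.12
tcp_pos: [0.436, 0.207, 0.0148]
ee_rot: [3.137, -0.002, 1.57]
wrist_force: [0.7, 0.3, -0.1]
width: 0.0759
```

>>> move_arm(translation=[[0,-1,4],[0,0,0],[0,0,0]], rot=[[0,0,0],[0,0,0],[0,0,0]], claw=[76,76,76])

```text
clock: 15.37
tcp_pos: [0.433, 0.2064, 0.009]
ee_rot: [3.14, -0.0, 1.571]
wrist_force: [0.1, 0.9, 0.5]
width: 0.0757
```

>>> move_arm(translation=[[0,0,0],[0,0,0],[0,0,0],[0,0,0],[0,0,0]], rot=[[0,0,0],[0,0,0],[0,0,0],[0,0,0],[0,0,0]], claw=[54,54,54,54,54], grip_force=30)

```text
clock: 15.78
tcp_pos: [0.4326, 0.2063, 0.0085]
ee_rot: [3.141, -0.0, 1.571]
wrist_force: [-1.2, -0.1, 2.4]
width: 0.0615
```

>>> move_arm(translation=[[0,0,-20],[0,0,-40],[0,0,-40],[0,0,-40],[2.8,34.8,0],[2.8,34.8,0],[2.8,34.8,0],[2.8,34.8,0],[2.8,34.8,0],[2.8,34.8,0],[0,0,0],[0,0,0]], rot=[[0,0,0],[0,0,0],[0,0,0],[0,0,0],[0,0,0],[0,0,0],[0,0,0],[0,0,0],[0,0,0],[0,0,0],[0,0,0],[0,0,0]], claw=[54,54,54,54,54,54,54,54,54,54,54,54])

```text
clock: 16.78
tcp_pos: [0.6418, 0.2224, 0.146]
ee_rot: [-3.139, 0.001, 1.57]
wrist_force: [-0.5, 0.2, -3.2]
width: 0.0613
```

```bash
python3 - <<'E'
from h import *
s,c,st=take('wrist','w7');print(st['tcp_pos'],st['ee_rot'],st['width'])
P=cloud(s,c)[...,2];m=(P>st['tcp_pos'][2]+.02)&(P<st['tcp_pos'][2]+.06)&(s['range_z']>0);m[:100]=0;m[:,:220]=0;m[:,420:]=0;rect(m,st['tcp_pos'][2]+.041,c,300)
E
```

```text
[0.64184174 0.22244131 0.14598215] [-3.13872401e+00  9.95815170e-04  1.56986829e+00] 0.06125010405468819
[316. 361.] rect [663.6 222.1] [40.7 12.5] 89.9 circ [658.4 222.1] 20.3
[319. 284.] rect [623.6 223.6] [73.9 35.9] 89.9 circ [633.9 223.6] 37.7
```

View pics/w7.png

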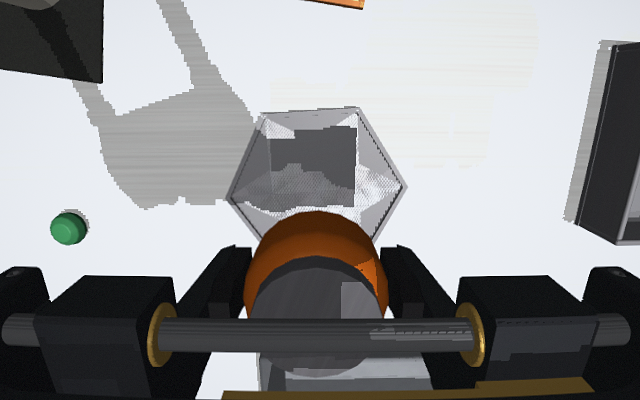

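```bash
python3 - <<'E'
from h import *
s,c,st=take('wrist');print(st['tcp_pos'])
w=onz([(228,190),(261,113),(357,106),(407,186)],.008,c)[:,:2]*1000
print(w.round(1),'LR mid',((w[0]+w[3])/2).round(1))
r=69+1; th=[np.linalg.norm(w[1]-w[2]),np.linalg.norm(w[0]-w[3])];print(th)
e=(w[3]-w[0])/np.linalg.norm(w[3]-w[0]);n=np.array([e[1],-e[0]]);m=(w[1]+w[2])/2
print('from top edge',m+70*n,m-70*n)
z=st['tcp_pos'][2]
print('jar front edge',onz([(316,211)],z+.0253,c),'lid edge',onz([(316,255)],z+.0413,c))
E
```

```text
[0.64042509 0.22241429 0.14614238]
[[642.  145.2]
 [576.4 177.3]
 [571.  255.8]
 [638.4 301.9]] LR mid [640.2 223.5]
[np.float64(78.63915450375656), np.float64(156.72295777181512)]
from top edge [643.66115643 218.13635555] [503.69637603 214.99625222]
jar front edge [[0.60381032 0.22231744 0.17144238]] lid edge [[0.61418607 0.22230453 0.18744238]]
```

>>> move_arm(translation=[[0,-2.5,35],[0,0,38],[0,0,38],[0,0,20],[0,0,0],[0,0,0]], rot=[[0,0,0],[0,0,0],[0,0,0],[0,0,0],[0,0,0],[0,0,0]], claw=[54,54,54,54,54,54])

```text
clock: 17.38
tcp_pos: [0.636, 0.2225, 0.0159]
ee_rot: [-3.137, 0.001, 1.571]
wrist_force: [0.5, -0.8, -1.8]
width: 0.0612
```

>>> move_arm(translation=[[0,0,2],[0,0,0],[0,0,0]], rot=[[0,0,0],[0,0,0],[0,0,0]], claw=[54,54,54])

```text
clock: 17.63
tcp_pos: [0.6406, 0.2236, 0.0181]
ee_rot: [3.137, -0.001, 1.571]
wrist_force: [-0.3, -0.6, -2.8]
width: 0.0612
```

>>> move_arm(translation=[[0,0,3],[0,0,0],[0,0,0]], rot=[[0,0,0],[0,0,0],[0,0,0]], claw=[54,54,54])

```text
clock: 17.88
tcp_pos: [0.639, 0.223, 0.0127]
ee_rot: [3.141, -0.0, 1.571]
wrist_force: [0.2, -0.8, -2.3]
width: 0.0612
```

>>> move_arm(translation=[[0,0,1.5],[0,0,0],[0,0,0]], rot=[[0,0,0],[0,0,0],[0,0,0]], claw=[54,54,54])

```text
clock: 18.13
tcp_pos: [0.6386, 0.2229, 0.0105]
ee_rot: [-3.141, 0.0, 1.571]
wrist_force: [-0.0, 0.2, -3.0]
width: 0.0614
```

>>> move_arm(translation=[[0,0,1.5],[0,0,0],[0,0,0]], rot=[[0,0,0],[0,0,0],[0,0,0]], claw=[54,54,54])

```text
clock: 18.38
tcp_pos: [0.6386, 0.2229, 0.0089]
ee_rot: [-3.141, 0.0, 1.571]
wrist_force: [0.1, 0.5, -2.4]
width: 0.0616
```

>>> move_arm(translation=[[0,0,0.8],[0,0,0],[0,0,0]], rot=[[0,0,0],[0,0,0],[0,0,0]], claw=[54,54,54])

```text
clock: 18.63
tcp_pos: [0.6389, 0.223, 0.0085]
ee_rot: [3.141, -0.0, 1.571]
wrist_force: [0.0, -0.1, -1.6]
width: 0.0614
```

Nearly seated. I'll release, rise and check.

>>> move_arm(translation=[[0,0,0.5],[0,0,0],[0,0,0],[0,0,0],[0,0,-20],[0,0,-40],[0,0,-40],[0,0,-40],[0,0,-40],[0,0,-40],[0,0,0],[0,0,0]], rot=[[0,0,0],[0,0,0],[0,0,0],[0,0,0],[0,0,0],[0,0,0],[0,0,0],[0,0,0],[0,0,0],[0,0,0],[0,0,0],[0,0,0]], claw=[54,54,74,74,74,74,74,74,74,88,88,88])

```text
clock: 19.63
tcp_pos: [0.6414, 0.2237, 0.2329]
ee_rot: [3.133, -0.003, 1.571]
wrist_force: [-0.2, 0.2, -0.5]
width: 0.088
```

```bash
python3 - <<'E'
from h import *
s,c,st=take('wrist','w8');print(st['tcp_pos'],st['ee_rot']);P=cloud(s,c);z=P[...,2]
m=(z>.042)&(z<.07)&(s['range_z']>0);m[250:]=0;m[:,:200]=0;m[:,480:]=0;rect(m,.050,c,300)
E
```

```text
[0.64135306 0.22374883 0.23286747] [ 3.13295366e+00 -2.68992712e-03  1.57076912e+00]
[314. 172.] rect [640.4 222.4] [48.1 50.1] 89.9 circ [640.6 222.9] 25.3
```

View pics/w8.png

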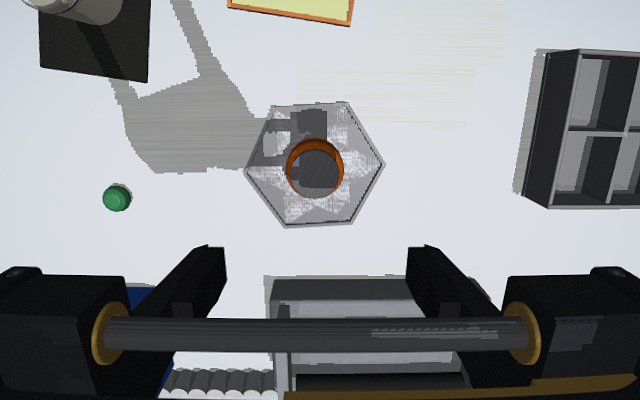

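```bash
python3 - <<'E'
from h import *
s=snapshot('wrist');st=dict(tcp_pos=[.64135306,.22374883,.23286747],ee_rot=[3.13295366,-.00268992712,1.57076912]);c=cam(s,st)
w=onz([(243,170),(274,105),(350,101),(386,164),(350,222),(285,227)],.008,c)[:,:2]*1000
print(w.mean(0),((w[:3]+w[3:])/2).round(1),np.hypot(*(w-w.mean(0)).T).round(1))
print('pebble',onz([(117,198)],.010,c))
E
```

```text
[643.73111815 223.11158277] [[643.6 222.7]
 [643.2 222.4]
 [644.3 224.2]] [80.5 79.8 80.5 79.8 78.2 80.5]
pebble [[ 0.67908432 -0.00717736  0.01      ]]
```

>>> move_arm(translation=[[-27.9,-21.9,0],[-27.9,-21.9,0],[-27.9,-21.9,0],[-27.9,-21.9,0],[-27.9,-21.9,0],[-27.9,-21.9,0],[-27.9,-21.9,0],[-27.9,-21.9,0],[0,0,0],[0,0,0]], rot=[[0,0,0],[0,0,0],[0,0,0],[0,0,0],[0,0,0],[0,0,0],[0,0,0],[0,0,0],[0,0,0],[0,0,0]], claw=[88,88,88,88,88,88,88,88,88,88])

```text
clock: 20.57
tcp_pos: [0.4614, -0.0012, 0.2255]
ee_rot: [-3.138, -0.0, 1.568]
wrist_force: [0.3, -0.9, -0.6]
width: 0.0879
```

```bash
python3 - <<'E'
from h import *
s,c,st=take('wrist','w9');print(st['tcp_pos'],st['ee_rot']);P=cloud(s,c);z=P[...,2]
m=(z>.076)&(z<.1)&(s['range_z']>0);m[250:]=0;m[:,:200]=0;m[:,480:]=0;rect(m,.084,c,300)
E
```

```text
[ 0.46140567 -0.00119112  0.22545129] [-3.13766460e+00 -4.00379570e-04  1.56779537e+00]
[319. 188.] rect [463.4   2. ] [55.8 55.9] 89.8 circ [463.4   1.9] 28.7
```

>>> move_arm(translation=[[3,2,25],[0,0,40],[0,0,40],[0,0,40],[0,0,40],[0,0,0],[0,0,0],[0,0,0],[0,0,0],[0,0,0],[0,0,0],[0,0,0]], rot=[[0,0,0],[0,0,0],[0,0,0],[0,0,0],[0,0,0],[0,0,0],[0,0,0],[0,0,0],[0,0,0],[0,0,0],[0,0,0],[0,0,0]], claw=[88,88,88,88,88,88,88,50,50,50,50,50], grip_force=25)

```text
clock: 21.62
tcp_pos: [0.4671, 0.0026, 0.0447]
ee_rot: [3.138, 0.0, 1.571]
wrist_force: [-0.1, 1.5, 7.5]
width: 0.0568
```

>>> move_arm(translation=[[0,0,-30],[0,0,-40],[34,-5.8,0],[34,-5.8,0],[34,-5.8,0],[34,-5.8,0],[34,-5.8,0],[34,-5.8,0],[0,0,0],[0,0,0],[0,0,0]], rot=[[0,0,0],[0,0,0],[0,0,0],[0,0,0],[0,0,0],[0,0,0],[0,0,0],[0,0,0],[0,0,0],[0,0,0],[0,0,0]], claw=[50,50,50,50,50,50,50,50,50,50,50])

```text
clock: 22.53
tcp_pos: [0.4301, 0.2063, 0.1126]
ee_rot: [-3.141, 0.001, 1.572]
wrist_force: [-0.2, 0.2, -4.6]
width: 0.0566
```

>>> move_arm(translation=[[0,0,35],[0,0,23],[0,0,9],[0,0,0],[0,0,0]], rot=[[0,0,0],[0,0,0],[0,0,0],[0,0,0],[0,0,0]], claw=[50,50,50,50,50])

```text
clock: 22.95
tcp_pos: [0.4309, 0.2055, 0.0458]
ee_rot: [-3.141, 0.0, 1.569]
wrist_force: [0.5, 1.3, -4.2]
width: 0.0574
```

>>> move_arm(translation=[[0,0,1.5],[0,0,0],[0,0,0]], rot=[[0,0,0],[0,0,0],[0,0,0]], claw=[50,50,50])

```text
clock: 23.2
tcp_pos: [0.4312, 0.2066, 0.0449]
ee_rot: [3.141, -0.0, 1.57]
wrist_force: [0.0, 0.3, -4.5]
width: 0.0569
```

>>> move_arm(translation=[[0,0,1],[0,0,0],[0,0,0]], rot=[[0,0,0],[0,0,0],[0,0,0]], claw=[50,50,50])

```text
clock: 23.45
tcp_pos: [0.4308, 0.2068, 0.0435]
ee_rot: [3.141, -0.0, 1.571]
wrist_force: [0.3, 0.6, -4.3]
width: 0.0571
```

>>> move_arm(translation=[[0,0,1.2],[0,0,0],[0,0,0]], rot=[[0,0,0],[0,0,0],[0,0,0]], claw=[50,50,50])

```text
clock: 23.7
tcp_pos: [0.4311, 0.2069, 0.0432]
ee_rot: [3.141, 0.0, 1.571]
wrist_force: [-3.0, -2.0, 5.1]
width: 0.0568
```

>>> move_arm(translation=[[0,0,1],[0,0,0],[0,0,0]], rot=[[0,0,0],[0,0,0],[0,0,0]], claw=[50,50,50])

```text
clock: 23.95
tcp_pos: [0.4312, 0.2069, 0.0432]
ee_rot: [3.141, 0.0, 1.571]
wrist_force: [-5.9, -2.4, 14.1]
width: 0.0573
```

>>> move_arm(translation=[[0,0,-1.2],[0,0,0],[0,0,0],[0,0,0],[0,0,0],[0,0,-30],[0,0,-40],[0,0,-40],[0,0,-40],[0,0,-40],[0,0,0],[0,0,0]], rot=[[0,0,0],[0,0,0],[0,0,0],[0,0,0],[0,0,0],[0,0,0],[0,0,0],[0,0,0],[0,0,0],[0,0,0],[0,0,0],[0,0,0]], claw=[50,50,88,88,88,88,88,88,88,88,88,88])

```text
clock: 24.95
tcp_pos: [0.433, 0.2077, 0.2358]
ee_rot: [3.135, -0.003, 1.571]
wrist_force: [-0.2, 0.1, -0.3]
width: 0.088
```

```bash
python3 - <<'E'
from h import *
s,c,st=take('wrist','w10');print(st['tcp_pos'],st['ee_rot']);P=cloud(s,c);z=P[...,2]
m=(z>.076)&(z<.1)&(s['range_z']>0);m[250:]=0;m[:,:200]=0;m[:,480:]=0;rect(m,.084,c,300)
hsv=cv2.cvtColor(s['frame'],cv2.COLOR_RGB2HSV)
m=(hsv[...,0]<32)&(hsv[...,1]>60)&(hsv[...,2]>60); m[250:]=0; print('tray');rect(m,.008,c)
E
```

```text
[0.43298724 0.20769511 0.23582219] [ 3.13476478e+00 -2.93790750e-03  1.57077725e+00]
[314. 176.] rect [427.2 206.5] [57. 56.] 1.5 circ [427.1 206.7] 28.7
tray
[314. 157.] rect [428.3 206.2] [124.4 123.9] 81.4 circ [427.9 206.4] 86.6
```

>>> move_arm(translation=[[-23.9,27.4,0],[-23.9,27.4,0],[-23.9,27.4,0],[-23.9,27.4,0],[-23.9,27.4,0],[-23.9,27.4,0],[-23.9,27.4,0],[-23.9,27.4,0],[-23.9,27.4,0],[0,0,30],[0,0,0],[0,0,0]], rot=[[0,0,0],[0,0,0],[0,0,0],[0,0,0],[0,0,0],[0,0,0],[0,0,0],[0,0,0],[0,0,0],[0,0,0],[0,0,0],[0,0,0]], claw=[60,60,60,60,60,60,60,60,60,60,60,60])

```text
clock: 26.0
tcp_pos: [0.6741, -0.0085, 0.1968]
ee_rot: [-3.131, -0.001, 1.57]
wrist_force: [-0.3, 0.2, 0.4]
width: 0.06
```

```bash
python3 - <<'E'
from h import *
s,c,st=take('wrist','w11');print(st['tcp_pos'],st['ee_rot'])
hsv=cv2.cvtColor(s['frame'],cv2.COLOR_RGB2HSV)
m=(hsv[...,0]>40)&(hsv[...,0]<95)&(hsv[...,1]>90);rect(m,.012,c,100)
P=cloud(s,c);print(np.median(P[m&(s['range_z']>0)],0))
E
```

```text
[ 0.67414996 -0.00849981  0.19678551] [-3.13123577e+00 -7.97621082e-04  1.56993485e+00]
[316. 181.] rect [679.1  -7.7] [29.3 28.1] 89.9 circ [679.1  -7.7] 14.9
[ 0.66982935 -0.00718905  0.02207301]
```

>>> move_arm(translation=[[0.8,4,36],[0,0,40],[0,0,40],[0,0,40],[0,0,15],[0,0,0],[0,0,0],[0,0,0]], rot=[[0,0,0],[0,0,0],[0,0,0],[0,0,0],[0,0,0],[0,0,0],[0,0,0],[0,0,0]], claw=[50,50,50,50,50,50,50,50])

```text
clock: 26.72
tcp_pos: [0.6838, -0.0072, 0.0348]
ee_rot: [3.137, 0.0, 1.571]
wrist_force: [0.5, -0.2, 0.5]
width: 0.0499
```

>>> move_arm(translation=[[0,-2,22],[0,0,6],[0,0,0],[0,0,0],[0,0,0]], rot=[[0,0,0],[0,0,0],[0,0,0],[0,0,0],[0,0,0]], claw=[50,50,50,50,50])

```text
clock: 27.13
tcp_pos: [0.6807, -0.0076, 0.0053]
ee_rot: [3.139, 0.0, 1.571]
wrist_force: [0.6, 0.5, 0.8]
width: 0.0497
```

>>> move_arm(translation=[[0,-0.5,1.3],[0,0,0],[0,0,0],[0,0,0],[0,0,0],[0,0,0],[0,0,0]], rot=[[0,0,0],[0,0,0],[0,0,0],[0,0,0],[0,0,0],[0,0,0],[0,0,0]], claw=[50,50,22,22,22,22,22], grip_force=12)

```text
clock: 27.72
tcp_pos: [0.679, -0.0076, 0.0022]
ee_rot: [3.141, 0.0, 1.571]
wrist_force: [-0.2, -0.6, 0.1]
width: 0.0299
```

>>> move_arm(translation=[[0,0,-20],[0,0,-40],[0,0,-40],[-22.8,-27.6,0],[-22.8,-27.6,0],[-22.8,-27.6,0],[-22.8,-27.6,0],[-22.8,-27.6,0],[-22.8,-27.6,0],[-22.8,-27.6,0],[-22.8,-27.6,0],[-22.8,-27.6,0]], rot=[[0,0,0],[0,0,0],[0,0,0],[0,0,0],[0,0,0],[0,0,0],[0,0,0],[0,0,0],[0,0,0],[0,0,0],[0,0,0],[0,0,0]], claw=[22,22,22,22,22,22,22,22,22,22,22,22])

```text
clock: 28.72
tcp_pos: [0.429, -0.2134, 0.1021]
ee_rot: [3.141, 0.0, 1.571]
wrist_force: [-0.0, -1.6, -0.1]
width: 0.03
```

>>> move_arm(translation=[[0,0,40],[0,0,20],[0,0,0],[0,0,0],[0,0,0]], rot=[[0,0,0],[0,0,0],[0,0,0],[0,0,0],[0,0,0]], claw=[22,22,22,22,22])

```text
clock: 29.13
tcp_pos: [0.4314, -0.213, 0.0431]
ee_rot: [3.141, 0.001, 1.571]
wrist_force: [0.2, -0.4, -0.4]
width: 0.0301
```

>>> move_arm(translation=[[0,0,20],[0,0,11.5],[0,0,0],[0,0,0]], rot=[[0,0,0],[0,0,0],[0,0,0],[0,0,0]], claw=[22,22,22,22])

```text
clock: 29.47
tcp_pos: [0.4305, -0.2124, 0.0107]
ee_rot: [-3.141, -0.0, 1.572]
wrist_force: [0.7, -0.3, -0.5]
width: 0.03
```

>>> move_arm(translation=[[0,0,0],[0,0,0],[0,0,0],[0,0,-20],[0,0,-40],[0,0,-40],[0,0,-40],[0,0,-40],[0,0,-40],[0,0,0],[0,0,0]], rot=[[0,0,0],[0,0,0],[0,0,0],[0,0,0],[0,0,0],[0,0,0],[0,0,0],[0,0,0],[0,0,0],[0,0,0],[0,0,0]], claw=[45,45,45,45,45,45,45,45,45,45,45])

```text
clock: 30.38
tcp_pos: [0.4326, -0.214, 0.2348]
ee_rot: [3.134, 0.004, 1.571]
wrist_force: [-1.1, 0.4, 0.2]
width: 0.0449
```

```bash
python3 - <<'E'
from h import *
s,c,st=take('wrist','w12');print(st['tcp_pos'],st['width']);P=cloud(s,c);z=P[...,2]
hsv=cv2.cvtColor(s['frame'],cv2.COLOR_RGB2HSV)
m=(hsv[...,0]>40)&(hsv[...,0]<95)&(hsv[...,1]>90);m[240:]=0;rect(m,.02,c,100)
take('scene','s2');a=cv2.imread('pics/s2.png');cv2.imwrite('pics/s2c.png',cv2.resize(a[80:390,160:460],None,fx=1.9,fy=1.9))
E
```

```text
[ 0.43256684 -0.21395076  0.23481025] 0.044944560854797755
[318. 166.] rect [ 431.4 -213. ] [28.8 29.4] 0.0 circ [ 430.8 -213. ] 15.1
```

View pics/w12.png

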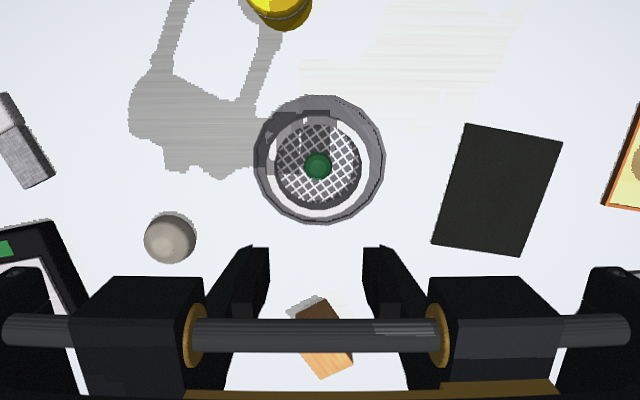

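View pics/s2c.png

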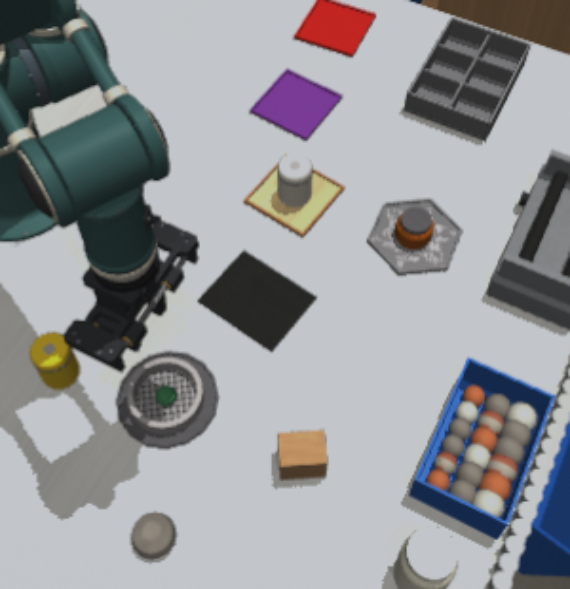

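The pebble is centred in the sieve at (318,166), and the sieve is centred in the dish. In the scene crop the barrel stands in the wooden tray at (295,190) and the jar on the hex stand at (413,230). The mat is empty, and the carton and stone look untouched.

```bash
python3 -c "
from cell import finish_job;print(finish_job())"
```

```text
the job is handed in; nothing more can be done
None
```

The job is done and handed in at about 30 s of the 109 s allowed. I parked the barrel on the mat, moved the sieve to the round dish and the jar to the hex stand. Then the barrel went into the wooden tray and the pebble into the sieve. Everything is released and the open gripper is clear above the dish.

Last checks, from the wrist camera (its calibration is good to about 2 mm):

| Thing | Offset from the middle of its place |
|---|---|
| Barrel in square tray | about 1 mm |
| Jar on hex stand | about 3 mm |
| Sieve in round dish | about 1 mm |
| Pebble in sieve | within 1 mm |

- **Upright and bystanders:** barrel and jar are upright, and the carton and rough stone look unmoved in the final scene picture; I did not re-measure them.
- **Hex stand centre:** the readings disagreed by up to 3.5 mm in x. The closest view had one corner distance about 5 mm short, so I trusted the full six-corner view.
- **Barrel placement force:** the wrist force briefly reached about 15 N as the barrel touched down, so I backed off before letting go.

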